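Stow the large screwdriver in the service tray and latch its keeper bar

ROBOT

A 6-joint arm with a two-finger parallel gripper is mounted at the origin on a cart in front of the work surface, level with it; the furniture and walls round the work are solid. World frame = base frame: x ahead of the robot, y to its left, z up, the work surface at z = 0. Lengths are in m, angles in rad, forces in N, time in s.
With the tool pointing down it reaches from about 0.325 to 0.775 m from the base axis. Payload 5.5 kg.
Tool frame: the origin (TCP) lies midway between the tips of the shut fingers; the grasp point (between the pads) lies 19 mm behind it; z points along the fingers, y is the direction in which the jaws open and shut (so a half turn about z gives the same grasp; the last joint's range is limited). The gripper opens to 88 mm and grips with 3 to 60 N. Pads are 20 mm wide; open, the fingers measure 115 mm over their backs; the gripper's body (75 mm by 178 mm) begins 61 mm behind the grasp point.
Start: joints at [-0.734, 0.091, 1.231, -0, 1.82, -0.057], TCP at [0.468, -0.376, 0.223] pointing down, gripper open.
Joint ranges: [-2.87, 2.87], [-0.86, 2.18], [0.17, 2.46], [-1.51, 4.65], [0.06, 2.69], [-2.65, 2.65]. Speed limits (rad/s): [2.57, 2.57, 3.01, 3.14, 3.14, 3.14].

INTERFACE

Orientations are given as [roll, pitch, yaw] about the fixed x, y, z axes, in that order (R = Rz(yaw) Ry(pitch) Rx(roll)).
In Python, from cell import env gives the robot as it stands. The module is installed in compiled form; this text tells all that it offers.
- The arm moves only by the shell command python3 -m pendant 'ROWS'. ROWS is JSON, one flat list of numbers, 5 for each row, row after row: the gripper's target within -1 to 1 (shut at 1, half-way at 0, fully open at -1), then the shift along the world's x, y, z in units of 30 mm (1.0 is 30 mm), then the turn about the world's z in units of 5 degrees (1.0 is 5 degrees). In form: [hand, x, y, z, roll, hand, x, y, z, roll, ...]. A call has 1 to 5 rows; each row is the pose to reach, as a shift and turn from the pose commanded when the call began; what a row does not reach only later rows make up. A row lasts 1/10 s, in which the tool goes at most 50 mm and 8.59 degrees, less where a joint would pass 70% of its speed; a pose out of reach is approached as far as the arm can. A call with a gripper value outside its range is refused whole. The fingers move at their own pace and stop on an object; the grip force is fixed at half the most. Time passes only in rows, so rows that repeat a pose let the fingers close. It gives the time, the measured TCP pose, the force and the opening at its end, in the units of the state.
- env.observe(): the state, without advancing time (a new reading comes with each control period).
- env.grab_frame(name): name is "side" or "top"; returns a dict with "pixels" (384x512x3 uint8, red, green, blue), "fx", "fy", "cx", "cy" (pixels), "dist" ([k1, k2, p1, p2, k3] as OpenCV has them; the pictures are not rectified), "eye" and "rotation" of the camera in the world. Camera axes: x right, y down, z forward; pixel columns grow to the right and rows downward; lengths in m; the calibration is good to about 2 mm. A picture is of the moment at which its call begins. There is no depth.
- env.sign_off(): hands the job in, once; it reports no verdict.
The state is a dict: "time": time; "joint_pos": joint angles; "dq": joint speeds; "effort": joint torques, N m; "ee_pos": TCP position; "orientation": TCP orientation; "ft_force": force on the tool from outside, world axes, zero at the start; "moment": the same for the moment, N m; "opening": finger opening in m.
Only numpy, scipy, OpenCV 4.12 (cv2) and the standard library are available. Lean on these libraries where they do the work, as an engineer would, in place of code of your own. Each camera call takes 0.05 s, during which the arm holds its last target. There are 200 camera calls.

TASK

Lay the large screwdriver down flat in the free lane of the tool tray, the same way round as the small screwdriver already stowed there, and let go of it. Then swing the tray's keeper bar shut across both tools until it clicks home in its catch. Leave the small screwdriver in its lane and do not disturb the flux bottle or the solder spool.

Things in the scene. Friction and masses are not known exactly. Their poses are not given: they have to be found in the camera images.
- big_driver: large screwdriver lying loose on the mat: 167 mm long, round 22 mm handle, 70 g. Origin at mid-length on its underside; x points towards the blade. The handle (22 mm wide and high) runs from x = -83 to +8 mm, the thin shaft (5 mm thick, axis 11 mm above the underside) from +8 to +82 mm. Grip the handle across y at about x = -36 mm.
- small_driver: the small screwdriver (152 mm long, 16 mm handle from x = -76 to +16 mm), loose, already stowed in one lane of the tray; origin at mid-length on its underside, x towards its blade. It must stay there (20 mm at most).
- tray: the tool tray, fixed: grey metal base 156 x 146 mm on feet, its top 8 mm above the origin, which lies on the mat midway between the lanes; z up. Two lanes run along x at y = +28 and -28 mm; inside one keep the gripper's opening under 50 mm. Drivers lie blade to +x, handle on saddle and ledge, underside 17 mm above the origin, free for fingers from x = -61 to -7 mm.
- lane_strip: thin dark rubber strip on the floor of the free lane (either lane). Its origin, 8 mm above the tray's, is where the large driver's origin comes to lie, seen from above (x along the lane like the tray's); up to 10 mm off along the lane still rests well. The strip you see (40 x 20 mm) is centred at x = -34 mm.
- keeper (a joint): angle of the steel keeper bar about its upright hinge, rad: 0 shut across both lanes, 1.2 to 1.75 at the start (open, towards the tray's +x); seen from above it closes clockwise and stays where left. At about 0.15 its end meets a spring ball and needs about 6 N at the knob to ride over it; from 0.12 to 0.04 it rests on the ball, not latched; below that it snaps home to a stop at 0.
- keeper_hinge (a point): point on the upright hinge axis at the bar's height, 48 mm above the tray's origin, at x = -2, y = +60 mm of the tray. The hinge stands up to 59 mm above the tray's origin.
- keeper_knob (a point): middle of the upright black knob on the bar's free end, 120 mm from the hinge axis: 16 mm thick, from 57 to 85 mm above the tray's origin. The bar's end below it is a plate 26 mm wide (across the bar) and 30 mm long; the bar is 14 mm wide, its underside 43 mm above the tray's origin. Shut, the knob is at x = -2, y = -60 mm of the tray.
- flux: flux bottle with a red cap and needle, 42 mm round, body 72 mm and needle 125 mm tall, standing near the tray's handle end; a bystander, origin under its base
- spool: solder spool, 60 mm round, 31 mm high, standing on the mat; a bystander, origin under its base
- saddle (a point): middle, between the lanes, of the wall that carries the handle ends: at x = -66, y = 0, z = 17 mm of the tray, 10 mm thick; in each lane a slot 28 mm wide, floor 17 mm and wall tops 30 mm above the tray's origin. A plain ledge at x = -2 mm, 10 mm wide and 17 mm high, carries the handles' front ends.
- fork (a point): middle, between the lanes, of the wall whose slots guide the shafts: at x = +56, y = 0, z = 19 mm of the tray, 10 mm thick; in each lane a slot 14 mm wide, floor 19 mm and wall tops 33 mm above the tray's origin. The shafts do not touch the floor.

How it is judged:
By the outcome, as a careful person would: the job done as asked, in the order asked, and still so for the second after the job is handed in, with the robot touching nothing.
It also fails if it takes over 48 s, if anything falls off the work surface, if the arm or the gripper's body presses on something with over 40 N, if the wrist force passes 120 N, or if a joint passes its speed limit or range.

## Working session

There is one attempt and no reset: what is moved stays moved. The work goes in short steps, Python scripts to look and compute and a shell command to move; the robot and the scene stay as the last step left them, time stands still between calls to the robot, and variables do not carry over. Pictures are saved under pics/ and viewed, about 8 in all and at most 12, crops included, and the job is handed in when it is done.

```bash
mkdir -p pics; cat > h.py <<'E'
import numpy as np, cv2
from cell import env
def snap(name,fn,crop=None,scale=1):
    f=env.grab_frame(name); im=cv2.cvtColor(f["pixels"],cv2.COLOR_RGB2BGR)
    cv2.imwrite(fn.replace('.png','_raw.png'),im)
    np.savez('cal_%s.npz'%name,**{k:np.array(f[k]) for k in("fx","fy","cx","cy","dist","eye","rotation")})
    if crop: x0,y0,x1,y1=crop; im=im[y0:y1,x0:x1]
    if scale!=1: im=cv2.resize(im,None,fx=scale,fy=scale,interpolation=cv2.INTER_CUBIC)
    cv2.imwrite(fn,im)
def cal(name):
    c=np.load('cal_%s.npz'%name); K=np.array([[c['fx'],0,c['cx']],[0,c['fy'],c['cy']],[0,0,1.]]); return c,K
def ray(name,px,z):
    c,K=cal(name); u=cv2.undistortPoints(np.array([[px]],float),K,c['dist'])[0,0]
    d=c['rotation']@np.array([u[0],u[1],1]); e=c['eye']; return e+d*(z-e[2])/d[2]
def proj(name,P):
    c,K=cal(name); R=c['rotation'].T; P=np.atleast_2d(np.array(P,float))
    return cv2.projectPoints(P,cv2.Rodrigues(R)[0],-R@c['eye'],K,c['dist'])[0][:,0]
E
python3 - <<'E'
from h import *
snap('top','pics/t0.png',scale=1.5); snap('side','pics/s0.png',scale=1.5)
for n in('top','side'):
    c,K=cal(n); print(n,c['eye'].round(3),c['rotation'].round(3).tolist(),K[0,0],c['dist'])
s=env.observe(); print({k:np.round(v,3).tolist() for k,v in s.items()})
E
```

```text
top [ 0.425 -0.287  0.932] [-3.099, 0.008, -1.583] 398.71380307741305 [-0.12006323  0.          0.          0.          0.        ]
side [0.621 0.321 0.675] [-2.311, -0.002, 2.899] 378.5815699751651 [-0.1127086  0.         0.         0.         0.       ]
{'time': 0.1, 'joint_pos': [-0.734, 0.092, 1.232, 0.0, 1.82, -0.057], 'dq': [0.001, -0.002, -0.003, 0.001, -0.001, -0.0], 'effort': [0.002, -44.786, -40.757, 0.07, 0.028, -0.0], 'ee_pos': [0.467, -0.376, 0.222], 'orientation': [-3.14, -0.0, 0.894], 'ft_force': [0.575, -0.159, 0.186], 'moment': [0.002, 0.01, -0.001], 'opening': 0.088}
```

View pics/t0.png

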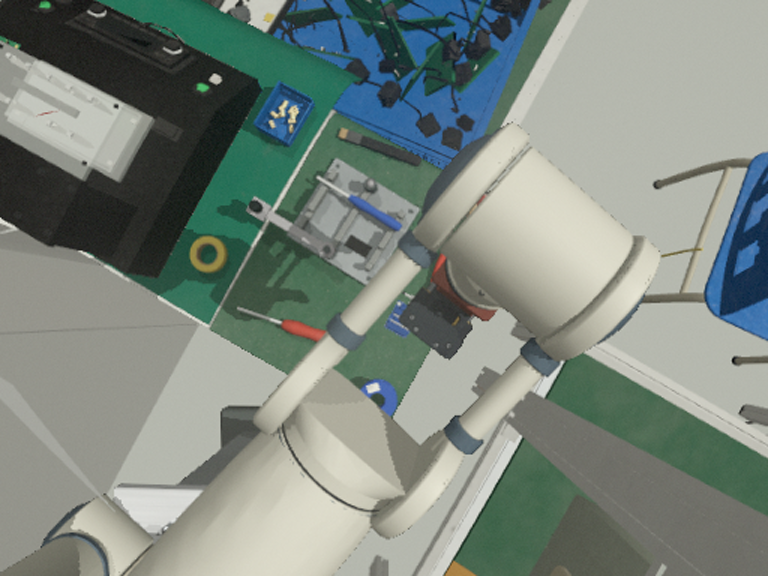

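View pics/s0.png

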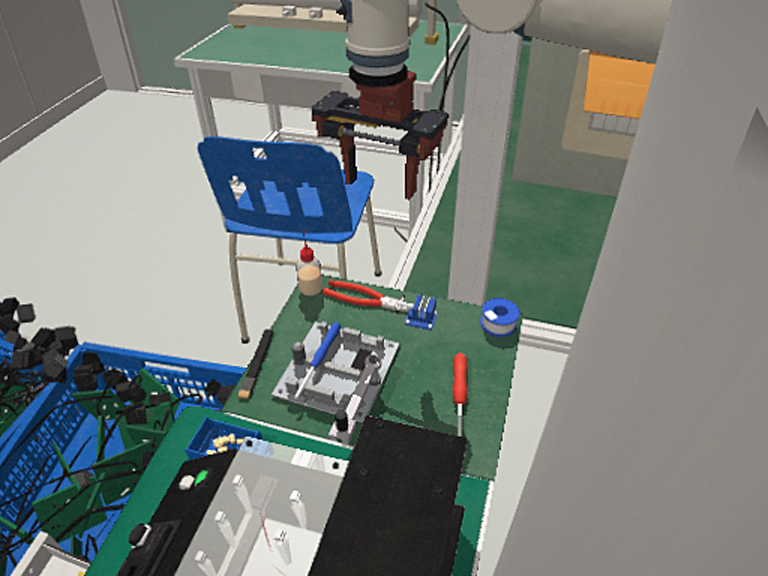

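The top view shows the red big driver at about (240–325, 310–340), and the tray at (295–420, 160–280) with the small blue driver in its upper lane. The keeper is open, with its knob near (255, 205). In the side view the red driver is at (460, 355–435) and the tray is at (275–395, 320–410). Next I'll enlarge both.

```bash
python3 - <<'E'
s=open('h.py').read()
s=s.replace("def ray(","from scipy.spatial.transform import Rotation as Ro\ndef ray(").replace("return c,K\n","c=dict(c); c['rotation']=Ro.from_euler('xyz',c['rotation']).as_matrix(); return c,K\n")
open('h.py','w').write(s)
from h import *
for n,b,k in(('t0',(130,65,300,235),3.5),('s0',(170,190,360,310),4)):
    im=cv2.imread('pics/%s_raw.png'%n); im=im[b[1]:b[3],b[0]:b[2]]; 
    cv2.imwrite('pics/%s_c.png'%n,cv2.resize(im,None,fx=k,fy=k,interpolation=cv2.INTER_CUBIC))
print(proj('side',[0.467,-0.376,.222])*1.5, proj('top',[0.467,-0.376,.222])*1.5)
E
```

```text
[[379.10661227 186.63226012]] [[462.54170631 277.42358853]]
```

View pics/t0_c.png

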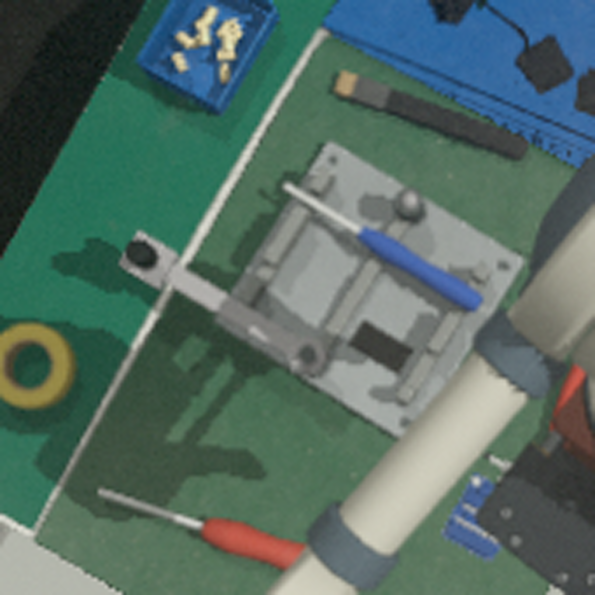

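View pics/s0_c.png

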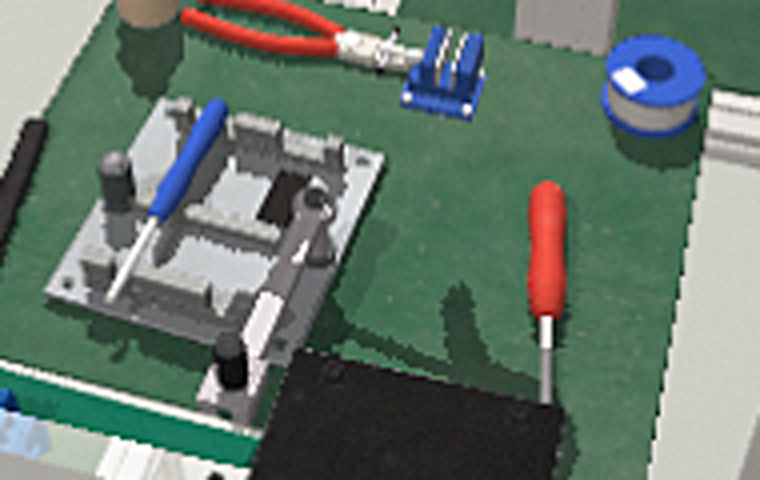

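The tray, keeper (knob at about (140, 250) in the top crop and (230, 340) in the side crop) and red driver are all clear in both crops. The free lane is the one with the dark strip, on the hinge side. I'll fit the poses from these readings.

```bash
cat > fit.py <<'E'
from h import *
from scipy.optimize import least_squares
T=lambda u,v:(130+u/3.5,65+v/3.5); S=lambda u,v:(170+u/4,190+v/4)
obs=[('top',T(325,143),(.078,-.073,.008)),('top',T(525,262),(-.078,-.073,.008)),('top',T(400,435),(-.078,.073,.008)),
('side',S(162,98),(-.078,-.073,.008)),('side',S(385,155),(-.078,.073,.008)),('side',S(45,293),(.078,-.073,.008)),
('top',T(310,354),(-.002,.06,.059)),('side',S(316,193),(-.002,.06,.059)),
('top',T(382,345),(-.034,.028,.008))]
kn=[('top',T(143,250),.085),('side',S(231,338),.085)]
def tw(p,q): c,s=np.cos(p[2]),np.sin(p[2]); return np.array([p[0]+c*q[0]-s*q[1],p[1]+s*q[0]+c*q[1],q[2]])
def knob(a,r=.12): return (-.002+r*np.sin(a),.06-r*np.cos(a))
def res(p): return np.concatenate([proj(n,tw(p,q))[0]-px for n,px,q in obs]+[proj(n,tw(p,(*knob(p[3]),z)))[0]-px for n,px,z in kn])
if __name__=='__main__':
    r=least_squares(res,[.55,-.2,2.5,1.5],loss='soft_l1'); r0=[least_squares(res,[.55,-.25,y,1.5],loss='soft_l1') for y in np.arange(-3,3.2,1)]
    r=min(r0,key=lambda r:r.cost); p=r.x; print('tray',p,'deg',np.degrees(p[2])); print(r.fun.reshape(-1,2).round(1).tolist())
    np.save('tray.npy',p)
    # driver: x along; params x,y,yaw of origin
    dob=[('top',T(100,491),(.083,0,.011)),('top',T(203,528),(.008,0,.011)),('side',S(547,318),(.008,0,.011)),('side',S(547,182),(-.083,0,.011))]
    f=lambda d:np.concatenate([proj(n,tw(d,q))[0]-px for n,px,q in dob])
    r=min([least_squares(f,[.6,-.1,y]) for y in np.arange(-3,3.2,1)],key=lambda r:r.cost); d=r.x
    print('driver',d,np.degrees(d[2]),r.fun.reshape(-1,2).round(1).tolist()); np.save('drv.npy',d)
    print('grip pt',tw(d,(-.036,0,.011)),'knob',tw(p,(*knob(p[3]),.07)),'goal org',tw(p,(0,.028,.017)))
    print('hinge',tw(p,(-.002,.06,.05)))
    for n,px in(('top',(378/1.5,390/1.5)),('side',(500/1.5,310/1.5))): print('spool',ray(n,px,.031))
    print('flux cap',ray('side',(307/1.5,255/1.5),.08))
    for z in(0,.05,.1,.15): print('box',z,[ray('top',(a/1.5,b/1.5),z)[:2].round(3) for a,b in((260,85),(155,270))],[ray('side',(a/1.5,b/1.5),z)[:2].round(3) for a,b in((370,418),(463,462))])
E
python3 fit.py
```

```text
tray [ 0.56929855 -0.22999391  0.98546583  1.59032374] deg 56.46303317220984
[[-0.0, -1.8], [-1.4, -0.5], [0.4, 2.5], [-0.6, -0.2], [-0.0, 0.6], [-1.8, -0.6], [-0.5, 1.0], [0.0, -1.3], [0.1, 1.8], [-0.9, 0.5], [-0.7, -0.4]]
driver [ 0.40815283 -0.13065092 -5.05516113] -289.63939755487445 [[-0.5, 0.1], [0.1, 0.1], [-0.4, -1.0], [0.2, 0.8]]
grip pt [ 0.39605326 -0.16455668  0.011     ] knob [ 0.5825131  -0.09721347  0.07      ] goal org [ 0.54595973 -0.21452461  0.017     ]
hinge [ 0.51818183 -0.19851247  0.05      ]
spool [ 0.31046033 -0.27034203  0.031     ]
spool [ 0.29451496 -0.26666062  0.031     ]
flux cap [ 0.58160088 -0.41976647  0.08      ]
box 0 [array([ 0.796, -0.084]), array([0.498, 0.084])] [array([ 0.539, -0.136]), array([ 0.434, -0.038])]
box 0.05 [array([ 0.776, -0.095]), array([0.494, 0.064])] [array([ 0.545, -0.102]), array([ 0.448, -0.011])]
box 0.1 [array([ 0.756, -0.106]), array([0.49 , 0.044])] [array([ 0.551, -0.068]), array([0.461, 0.016])]
box 0.15 [array([ 0.736, -0.117]), array([0.486, 0.024])] [array([ 0.557, -0.034]), array([0.475, 0.042])]
```

```bash
python3 -m pendant '[-0.2,-1.2,3.5,-1.7,1.9,-0.2,-2.37,7.05,-3.4,3.83,-0.2,-2.37,7.05,-3.4,3.83,-0.2,-2.37,7.05,-3.4,3.83,-0.2,-2.37,7.05,-3.4,3.83]' && python3 -m pendant '[-0.2,0,0,0,0,-0.2,0,0,0,0,-0.2,0,0,0,0]'
python3 - <<'E'
from h import *
snap('top','pics/t1.png',(130,65,300,235),3.5); snap('side','pics/s1.png',(170,190,360,310),4)
E
```

```text
time: 0.6
ee_pos: [0.3954, -0.1626, 0.119]
orientation: [-3.14, -0.0, 1.228]
ft_force: [-0.6, 0.7, 1.3]
opening: 0.0539
time: 0.9
ee_pos: [0.3974, -0.1654, 0.1218]
orientation: [3.14, 0.001, 1.228]
ft_force: [0.6, 0.5, -0.4]
opening: 0.053
```

View pics/t1.png

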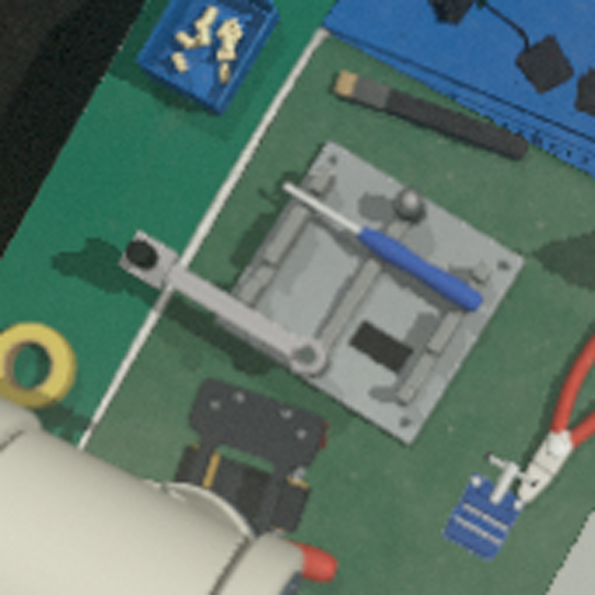

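The tray is now unobstructed: corners at about (325, 143), (525, 262) and (412, 443), strip centre (382, 345), hinge (307, 354), knob top (143, 250). The hand is over the red handle, whose rear end shows at (335, 565). I'll refit the tray.

```bash
sed -i "s/T(400,435)/T(412,443)/; s/T(310,354)/T(307,354)/; s/T(382,345)/T(381,345)/; s/('side',S(547,182),(-.083,0,.011))\]/('side',S(547,182),(-.083,0,.011)),('top',T(335,567),(-.083,0,.011))]/" fit.py; python3 fit.py | head -6
```

```text
tray [ 0.56889643 -0.23002726 -5.29341708  1.58295941] deg -303.2904578211753
[[-0.2, -1.6], [-1.4, -0.5], [-2.9, 0.4], [-0.6, -0.2], [0.0, 0.5], [-1.5, -0.5], [0.5, 1.3], [0.3, -1.4], [0.5, 1.9], [-0.7, 0.6], [-0.7, -0.7]]
driver [ 0.40879843 -0.13081854  1.24381794] 71.26551849729117 [[-0.6, 0.4], [0.2, -0.1], [-0.7, -1.0], [-0.7, 0.7], [-0.3, 1.0]]
grip pt [ 0.39723584 -0.16491116  0.011     ] knob [ 0.58228587 -0.09766449  0.07      ] goal org [ 0.54549126 -0.21465852  0.017     ]
hinge [ 0.51764473 -0.19876604  0.05      ]
spool [ 0.31046033 -0.27034203  0.031     ]
```

View pics/s1.png

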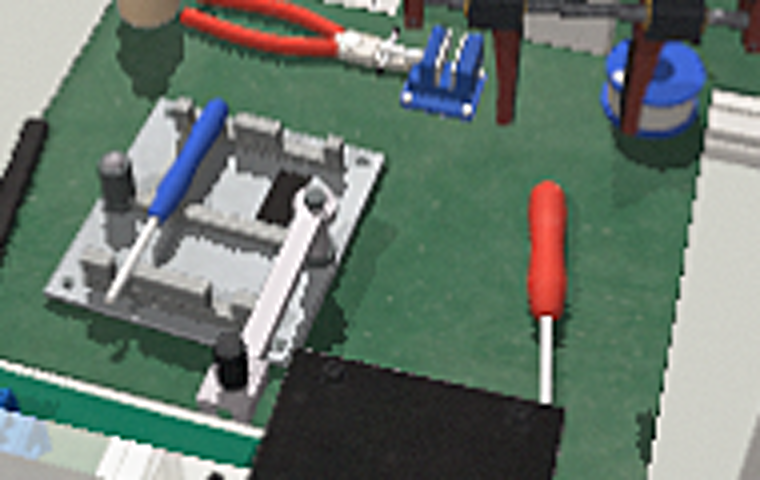

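Side view: both fingers straddle the red handle line (fingertips at (505, 122) and (630, 132)), and the tray reads as before. The tray residuals reach 3 px, so I'll fit each camera separately and compare.

```bash
cat > f2.py <<'E'
from fit import *
O=[('top',T(325,143),(.078,-.073,.008)),('top',T(525,262),(-.078,-.073,.008)),('top',T(412,443),(-.078,.073,.008)),
('top',T(307,354),(-.002,.06,.059)),('top',T(381,345),(-.034,.028,.008)),
('side',S(162,98),(-.078,-.073,.008)),('side',S(385,155),(-.078,.073,.008)),('side',S(45,293),(.078,-.073,.008)),('side',S(316,193),(-.002,.06,.059)),('side',S(290,197),(-.034,.028,.008)),('side',S(280,360),(.078,.073,.008))]
for sel in('top','side','topside'):
    o=[x for x in O if x[0] in sel]
    f=lambda p:np.concatenate([proj(n,tw(p,q))[0]-px for n,px,q in o])
    r=least_squares(f,[.569,-.23,.986]); print(sel,r.x,np.degrees(r.x[2]),r.fun.reshape(-1,2).round(1).tolist())
print(proj('side',[.3974,-.1654,.1218])[0]*4-[680,760],[ (proj('side',[.3974-s*.033*.942,-.1654+s*.033*.336,.1218])[0]*4-[680,760]).round() for s in(1,-1)])
E
python3 f2.py
```

```text
top [ 0.56950617 -0.23147995  0.99665538] 57.1041466218324 [[0.1, -1.8], [-0.8, -1.1], [-1.9, 0.0], [1.3, 1.1], [1.3, 1.6]]
side [ 0.56873014 -0.22989309  0.97876588] 56.07915415050568 [[-0.1, -0.3], [0.4, 0.8], [-1.6, -0.9], [0.3, -1.2], [-0.7, -1.3], [1.6, 2.2]]
topside [ 0.56914159 -0.23079875  0.98800287] 56.608394496895315 [[0.2, -1.7], [-1.1, -0.5], [-2.6, 0.3], [0.8, 1.1], [0.8, 1.8], [-0.7, -0.4], [-0.1, 0.3], [-1.7, -0.8], [0.1, -1.6], [-1.0, -1.7], [1.8, 1.7]]
[561.94487059 110.80979931] [array([628., 115.]), array([497., 106.])]
```

The cameras agree to about 2 mm, with the tray at about (0.569, −0.2305) and yaw 56.6°. The driver grip point is under the tool, so I'll descend and grip.

```bash
python3 -m pendant '[-0.2,0,0,-1.5,0.1,-0.2,0,0,-2.8,0.1,-0.2,0,0,-3.6,0.1,-0.2,0,0,-3.9,0.1,-0.2,0,0,-3.9,0.1]' && python3 -m pendant '[1,0,0,0,0,1,0,0,0,0,1,0,0,0,0,1,0,0,0,0,1,0,0,0,0]' && python3 -m pendant '[1,0,0,0,0,1,0,0,0.4,0,1,0,0,1.4,0,1,0,0,2.5,0,1,0,0,2.5,0]'
```

```text
time: 1.5
ee_pos: [0.3963, -0.1648, 0.0031]
orientation: [-3.14, -0.0, 1.236]
ft_force: [0.2, -0.4, -0.5]
opening: 0.0528
time: 2.0
ee_pos: [0.3972, -0.1647, 0.0045]
orientation: [3.14, 0.0, 1.237]
ft_force: [-0.0, -0.2, 2.9]
opening: 0.022
time: 2.5
ee_pos: [0.3987, -0.1654, 0.084]
orientation: [3.134, 0.001, 1.237]
ft_force: [0.3, -0.3, 0.2]
opening: 0.0218
```

The grip holds at an opening of 22 mm. I'll carry it to above the free lane.

```bash
python3 -m pendant '[1,0,0,1.35,0,1,1,-0.6,1.35,-0.7,1,2.4,-1.5,1.35,-1.7,1,3.6,-2.2,1.35,-2.5,1,4.28,-2.68,1.35,-2.86]' && python3 -m pendant '[1,0,0,0,0,1,0,0,0,0,1,0,0,0,0]'
python3 - <<'E'
from h import *
snap('top','pics/t2.png',(130,65,300,235),3.5); snap('side','pics/s2.png',(160,150,350,300),3.9)
print(env.observe()['ee_pos'],env.observe()['orientation'])
E
```

```text
time: 3.0
ee_pos: [0.5264, -0.2457, 0.1175]
orientation: [-3.14, 0.0, 0.985]
ft_force: [-0.0, -0.1, -1.1]
opening: 0.0217
time: 3.3
ee_pos: [0.5242, -0.2442, 0.1188]
orientation: [-3.14, 0.0, 0.988]
ft_force: [0.1, 0.3, -0.8]
opening: 0.0217
[ 0.52437053 -0.24425061  0.11946495] [ 3.14135791e+00 -3.94248712e-05  9.87711273e-01]
```

View pics/s2.png

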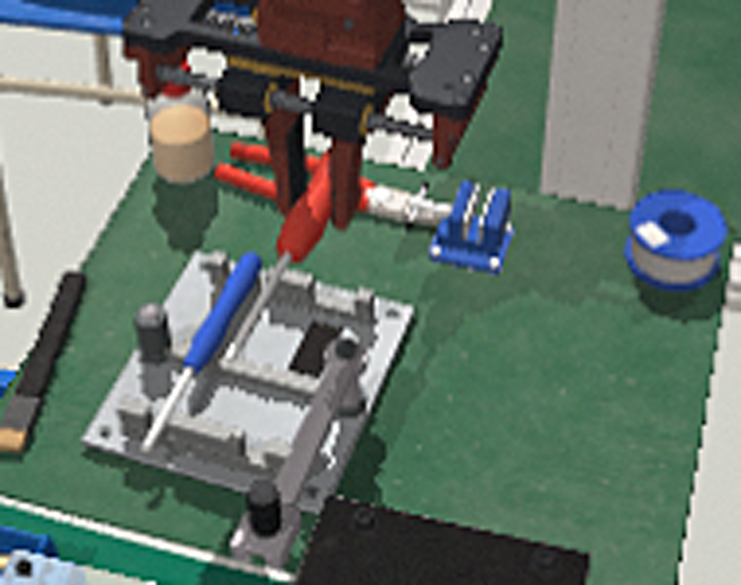

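The side view shows the driver gripped level, blade towards the tray's +x. Its handle/shaft junction is at (288, 258) and the tip at (228, 360). I'll compare that with the prediction.

```bash
python3 - <<'E'
from fit import *
S2=lambda P:((proj('side',P)[0]-[160,150])*3.9).round(1)
t=(.5244,-.2443,.9877)
for x in(.044,.118): print(x,S2(tw(t,(x,0,.1265))))
print('residual derivs 2mm x',S2(tw(t,(.120,0,.1265))),'z',S2(tw(t,(.118,0,.1285))),'y',S2(tw(t,(.118,.002,.1265))))
p=(.569,-.2305,np.radians(56.6)); print('hover err',tw(p,(-.036,.028,0))-np.array([.5244,-.2443,0]))
for n,q in(('saddle slot',(-.066,.028,.017)),('fork slot',(.056,.028,.019)),('fork top slot L',(.056,.035,.033)),('R',(.056,.021,.033)),('saddle L',(-.066,.042,.03)),('saddle R',(-.066,.014,.03)),('small axis sadd',(-.06,-.028,.025)),('small tip',(.076,-.028,.025))): print(n,S2(tw(p,q)),((proj('top',tw(p,q))[0]-[130,65])*3.5).round())
E
```

```text
0.044 [283.2 251.2]
0.118 [224.1 355. ]
residual derivs 2mm x [222.4 358. ] z [223.8 352.3] y [227.9 356.1]
hover err [ 0.00140695 -0.00084106  0.        ]
saddle slot [337.2 293.9] [424. 376.]
fork slot [256.6 447.2] [268. 277.]
fork top slot L [266.9 435.1] [260. 282.]
R [243. 428.] [271. 264.]
saddle L [358.7 285. ] [412. 393.]
saddle R [314.8 273.4] [435. 356.]
small axis sadd [246.9 268.8] [462. 298.]
small tip [146.8 440.1] [288. 188.]
```

View pics/t2.png

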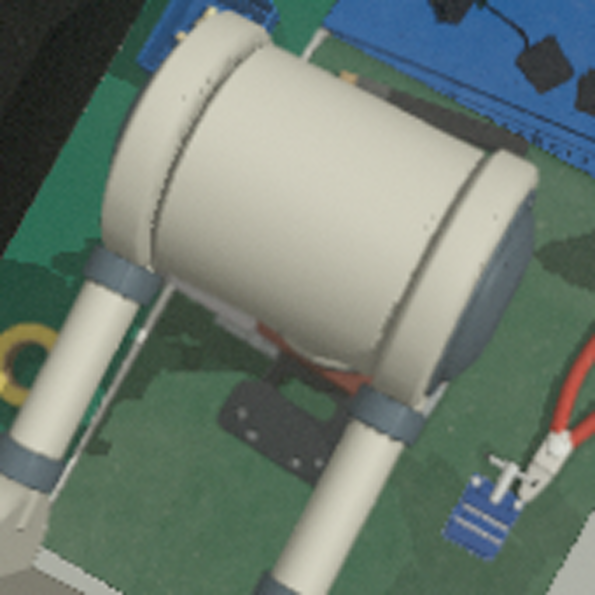

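The top view is blocked by the wrist, so only the side camera is useful here. I'll check the slots' predicted positions against the unobstructed side picture.

```bash
python3 - <<'E'
from fit import *
im=cv2.imread('pics/s1_raw.png')[208:283,175:270]; k=8
im=cv2.resize(im,None,fx=k,fy=k,interpolation=cv2.INTER_CUBIC)
p=(.569,-.2305,np.radians(56.6))
for q in[(x,s*.028+d,z) for s in(1,-1) for x,h,z in((.061,.007,.033),(-.061,.014,.03)) for d in(-h,h)]+[(-.034+a,.028+b,.0085) for a in(-.02,.02) for b in(-.01,.01)]+[(a,b,.008) for a in(-.078,.078) for b in(-.073,.073)]:
    u=((proj('side',tw(p,q))[0]-[175,208]+.5)*k).astype(int); cv2.drawMarker(im,tuple(map(int,u)),(0,0,255),cv2.MARKER_CROSS,12,1)
cv2.imwrite('pics/s1_m.png',im)
E
```

```text
(no output)
```

View pics/s1_m.png

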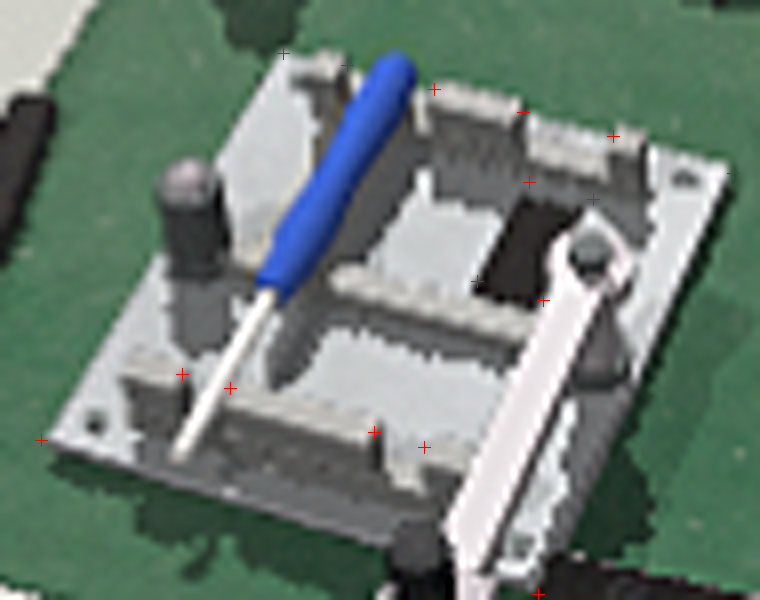

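The predicted slot marks land on the real wall ends in both the saddle and the fork, within about 1 px. The strip sits about 2 mm further towards +x. I'll lower to just above the walls with a small correction, then look again.

```bash
python3 -m pendant '[1,0.06,-0.04,-0.8,0,1,0.06,-0.04,-1.8,0,1,0.06,-0.04,-2.4,0,1,0.06,-0.04,-2.6,0,1,0.06,-0.04,-2.6,0]' && python3 -m pendant '[1,0,0,0,0,1,0,0,0,0]'
python3 - <<'E'
from fit import *
f=[]
snap('side','pics/s3_full.png')
s=env.observe(); t=(*s['ee_pos'][:2],s['orientation'][2]); z=s['ee_pos'][2]; print(s['ee_pos'],s['orientation'])
k=8; im=cv2.imread('pics/s3_full.png')[208:283,175:270]; im=cv2.resize(im,None,fx=k,fy=k,interpolation=cv2.INTER_CUBIC); cv2.imwrite('pics/s3.png',im)
for x in(.044,.118): print(((proj('side',tw(t,(x,0,z+.007)))[0]-[175,208]+.5)*k).round())
E
```

```text
time: 3.9
ee_pos: [0.5261, -0.2455, 0.0408]
orientation: [-3.14, 0.0, 0.987]
ft_force: [-0.1, 1.4, 0.2]
opening: 0.022
time: 4.1
ee_pos: [0.5276, -0.2464, 0.0431]
orientation: [3.139, -0.0, 0.987]
ft_force: [0.4, -0.1, -0.7]
opening: 0.0219
[ 0.5275476  -0.24635487  0.04285131] [ 3.13888614e+00 -2.40894462e-04  9.87236157e-01]
[466. 250.]
[354. 460.]
```

View pics/s3.png

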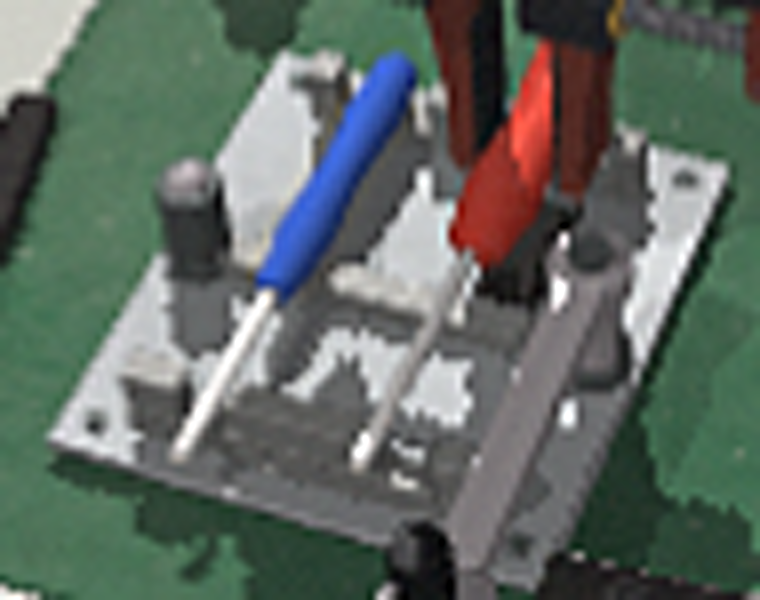

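The shaft tip (360, 467) and junction (470, 257) line up with the free lane's slots, at most about 1.5 mm to the low-y side. I'll nudge it by half a millimetre and lower it in.

```bash
python3 -m pendant '[1,-0.02,0.01,-0.2,0,1,-0.02,0.01,-0.4,0,1,-0.02,0.01,-0.55,0,1,-0.02,0.01,-0.65,0,1,-0.02,0.01,-0.65,0]' && python3 -m pendant '[1,0,0,0,0,1,0,0,0,0]'
```

```text
time: 4.65
ee_pos: [0.5261, -0.2456, 0.0216]
orientation: [-3.141, 0.0, 0.987]
ft_force: [-1.8, 1.2, 0.6]
opening: 0.0217
time: 4.85
ee_pos: [0.5261, -0.2457, 0.0216]
orientation: [-3.141, 0.0, 0.987]
ft_force: [-0.2, 0.1, -0.3]
opening: 0.0216
```

```bash
python3 -m pendant '[1,0,0,-0.04,0,1,0,0,-0.04,0,0.1,0,0,-0.04,0,0.1,0,0,-0.04,0,0.1,0,0,-0.04,0]' && python3 -m pendant '[0.1,0,0,0,0,0.1,0,0,0.5,0,0.1,0,0,1.5,0,0.1,0,0,3,0,0.1,0,0,3,0]'
```

```text
time: 5.35
ee_pos: [0.5262, -0.2457, 0.0201]
orientation: [-3.141, -0.0, 0.987]
ft_force: [-0.2, 0.2, 0.4]
opening: 0.0385
time: 5.85
ee_pos: [0.5293, -0.2473, 0.1195]
orientation: [3.129, -0.001, 0.987]
ft_force: [0.6, -0.2, 0.5]
opening: 0.0398
```

The driver is released. I'll move to hover over the knob, then look at the placement and at the knob.

```bash
python3 -m pendant '[0.1,0,0,0.6,0,0.1,0.6,1.5,0.6,0,0.1,1.2,3.2,0.6,0,0.1,1.86,4.94,0.6,0,0.1,1.86,4.94,0.6,0]' && python3 -m pendant '[0.1,0,0,0,0,0.1,0,0,0,0,0.1,0,0,0,0]'
python3 - <<'E'
from h import *
snap('top','pics/t4_full.png'); snap('side','pics/s4_full.png')
a=cv2.imread('pics/t4_full.png')[65:215,150:280]; b=cv2.imread('pics/s4_full.png')[190:310,170:270]
f=lambda i,k:cv2.resize(i,None,fx=k,fy=k,interpolation=cv2.INTER_CUBIC)
a=f(a,2.6); b=f(b,4.5); H=max(a.shape[0],b.shape[0]); pad=lambda i:cv2.copyMakeBorder(i,0,H-i.shape[0],0,0,cv2.BORDER_CONSTANT)
im=np.hstack([pad(a),pad(b)]); print(im.shape,a.shape); cv2.imwrite('pics/m4.png',im)
E
```

```text
time: 6.35
ee_pos: [0.5832, -0.0929, 0.1291]
orientation: [3.141, -0.002, 0.992]
ft_force: [-0.6, 0.2, 0.4]
opening: 0.0398
time: 6.65
ee_pos: [0.5816, -0.0991, 0.1285]
orientation: [3.141, 0.001, 0.985]
ft_force: [0.3, 0.9, 0.9]
opening: 0.0396
(540, 788, 3) (390, 338, 3)
```

View pics/m4.png

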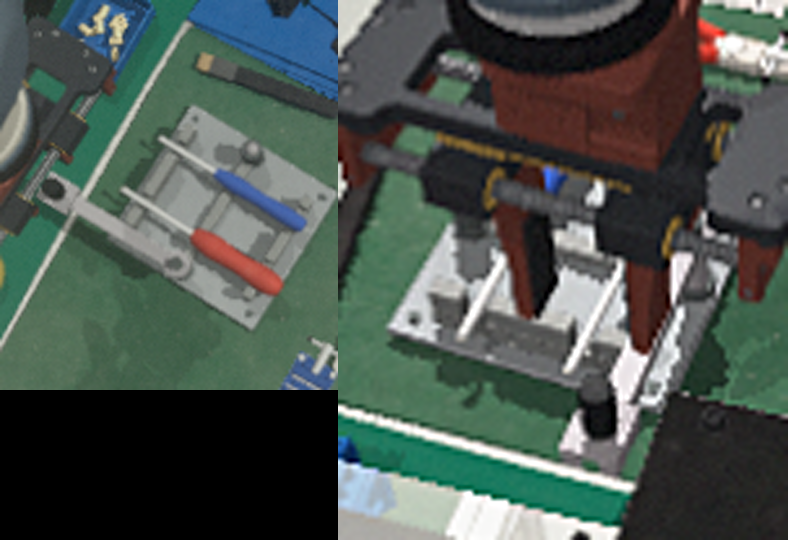

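Both drivers lie parallel in their lanes with blades the same way: red handle end at (280, 285) and tip at (123, 190) in the left panel. The fingers straddle the knob at (600, 385) in the right panel. Next I'll descend, cage the knob, and tabulate the arc.

```bash
python3 -m pendant '[0.1,0,0,-1,0,0.1,0,0,-1.8,0,0.1,0,0,-2.15,0,0.1,0,0,-2.15,0,0.5,0,0,-2.15,0]' && python3 -m pendant '[0.5,0,0,0,0,0.5,0,0,0,0,0.5,0,0,0,0]'
python3 - <<'E'
import numpy as np
t0=57.3; P=lambda t:.12*np.array([np.cos(np.radians(t)),np.sin(np.radians(t))])
E=-33.4
th=[57.3-6*i for i in range(0,15)]+[-31.,-33.4,-35.]
for s in range(0,17,5):
    o=P(th[s]); print(th[s],[[*((P(t)-o)/.03).round(2),round((t-th[s])/5,2)] for t in th[s+1:s+6]])
E
```

```text
time: 7.25
ee_pos: [0.5823, -0.098, 0.0649]
orientation: [3.141, -0.0, 0.986]
ft_force: [-0.7, -0.0, -0.7]
opening: 0.0344
time: 7.55
ee_pos: [0.5825, -0.0976, 0.065]
orientation: [3.14, -0.001, 0.987]
ft_force: [-0.2, -0.5, -0.1]
opening: 0.0218
57.3 [[np.float64(0.34), np.float64(-0.24), -1.2], [np.float64(0.65), np.float64(-0.52), -2.4], [np.float64(0.93), np.float64(-0.83), -3.6], [np.float64(1.18), np.float64(-1.17), -4.8], [np.float64(1.39), np.float64(-1.53), -6.0]]
27.299999999999997 [[np.float64(0.17), np.float64(-0.38), -1.2], [np.float64(0.3), np.float64(-0.78), -2.4], [np.float64(0.39), np.float64(-1.19), -3.6], [np.float64(0.44), np.float64(-1.6), -4.8], [np.float64(0.44), np.float64(-2.02), -6.0]]
-2.700000000000003 [[np.float64(-0.04), np.float64(-0.42), -1.2], [np.float64(-0.13), np.float64(-0.83), -2.4], [np.float64(-0.25), np.float64(-1.23), -3.6], [np.float64(-0.42), np.float64(-1.61), -4.8], [np.float64(-0.57), np.float64(-1.87), -5.66]]
-31.0 [[np.float64(-0.09), np.float64(-0.14), -0.48], [np.float64(-0.15), np.float64(-0.23), -0.8]]
```

```bash
python3 -m pendant '[0.5,0.34,-0.24,0,-1.2,0.5,0.65,-0.52,0,-2.4,0.5,0.93,-0.83,0,-3.6,0.5,1.18,-1.17,0,-4.8,0.5,1.39,-1.53,0,-6]' && python3 -m pendant '[0.5,0.17,-0.38,0,-1.2,0.5,0.3,-0.78,0,-2.4,0.5,0.39,-1.19,0,-3.6,0.5,0.44,-1.6,0,-4.8,0.5,0.44,-2.02,0,-6]'
```

```text
time: 8.05
ee_pos: [0.6242, -0.1435, 0.0643]
orientation: [3.141, -0.001, 0.46]
ft_force: [0.2, -0.0, -0.1]
opening: 0.0223
time: 8.55
ee_pos: [0.6372, -0.2043, 0.0642]
orientation: [-3.141, -0.0, -0.064]
ft_force: [0.1, 0.8, -0.6]
opening: 0.0219
```

```bash
python3 -m pendant '[0.5,-0.04,-0.42,0,-1.2,0.5,-0.13,-0.83,0,-2.4,0.5,-0.25,-1.23,0,-3.6,0.5,-0.42,-1.61,0,-4.8,0.5,-0.42,-1.61,0,-4.8]' && python3 -m pendant '[0.5,-0.08,-0.12,0,-0.43,0.5,-0.17,-0.26,0,-0.86,0.5,-0.24,-0.38,0,-1.3,0.5,-0.24,-0.38,0,-1.3,0.5,-0.24,-0.38,0,-1.3]'
```

```text
time: 9.05
ee_pos: [0.624, -0.2532, 0.0642]
orientation: [3.142, -0.0, -0.481]
ft_force: [1.2, 0.8, -0.6]
opening: 0.0219
time: 9.55
ee_pos: [0.6179, -0.2622, 0.0642]
orientation: [-3.14, -0.0, -0.589]
ft_force: [2.7, 4.7, 0.8]
opening: 0.0217
```

There's about 5.4 N along the tray's +x, so the keeper is on the catch ball. I'll push on in small steps.

```bash
python3 -m pendant '[0.5,-0.03,-0.05,0,0,0.5,-0.06,-0.09,0,0,0.5,-0.06,-0.09,0,0]' ;  python3 -m pendant '[0.5,-0.03,-0.05,0,0,0.5,-0.06,-0.09,0,0,0.5,-0.06,-0.09,0,0]'
```

```text
time: 9.85
ee_pos: [0.6177, -0.2625, 0.0642]
orientation: [-3.135, -0.001, -0.587]
ft_force: [7.1, 10.5, -1.3]
opening: 0.0221
time: 10.15
ee_pos: [0.6175, -0.2627, 0.0642]
orientation: [-3.131, -0.001, -0.585]
ft_force: [13.0, 17.3, -1.2]
opening: 0.0223
```

The force climbs to 21 N with no motion, so this is a hard stop, well above the 6 N the ball needs. I'll back off, open, lift clear and check by camera.

```bash
python3 -m pendant '[0.5,0.09,0.14,0,0,0.5,0.16,0.24,0,0,0.5,0.16,0.24,0,0]' ; python3 -m pendant '[0.1,0,0,0,0,0.1,0,0,0,0,0.1,0,0,0,0,0.1,0,0,0.8,0,0.1,0,0,2.2,0]'; python3 -m pendant '[0.1,0,0,1,0,0.1,-1.6,1,1,0,0.1,-3.2,2,1,0,0.1,-4.8,3,1,0,0.1,-6.4,4,1,0]'; python3 -m pendant '[0.1,-0.6,-0.6,0,0,0.1,-0.6,-0.6,0,0,0.1,-0.6,-0.6,0,0]'
python3 - <<'E'
from fit import *
snap('top','pics/t5_full.png'); snap('side','pics/s5_full.png')
p=(.569,-.2305,np.radians(56.6))
for n in('top','side'):
    im=cv2.imread('pics/%s5_full.png'%n[0]); g=im.max(2)
    for a in(0,.1): print(n,a,'pred knob',proj(n,tw(p,(*knob(a),.085)))[0].round(1), 'mid',proj(n,tw(p,(*knob(a),.071)))[0].round(1))
    u=proj(n,tw(p,(*knob(0.03),.075)))[0].astype(int); x0,y0=u-14
    m=(g[y0:y0+28,x0:x0+28]<60).astype(np.uint8); k,l,st,c=cv2.connectedComponentsWithStats(m)
    for i in range(1,k):
        if st[i,4]>6: print(st[i,:4]+[x0,y0,0,0],st[i,4],c[i]+[x0,y0])
a=cv2.imread('pics/t5_full.png')[85:200,160:285]; b=cv2.imread('pics/s5_full.png')[190:290,170:275]
f=lambda i,k:cv2.resize(i,None,fx=k,fy=k,interpolation=cv2.INTER_CUBIC)
a=f(a,3); b=f(b,4); H=max(a.shape[0],b.shape[0]); pad=lambda i:cv2.copyMakeBorder(i,0,H-i.shape[0],0,0,cv2.BORDER_CONSTANT)
cv2.imwrite('pics/m5.png',np.hstack([pad(a),pad(b)]))
E
```

```text
time: 10.45
ee_pos: [0.6183, -0.2619, 0.064]
orientation: [3.14, -0.0, -0.591]
ft_force: [-0.0, 0.0, -0.1]
opening: 0.0219
time: 10.95
ee_pos: [0.6162, -0.2614, 0.126]
orientation: [3.14, 0.008, -0.593]
ft_force: [0.8, 0.4, -0.5]
opening: 0.0395
time: 11.45
ee_pos: [0.447, -0.1553, 0.1597]
orientation: [3.142, -0.0, -0.593]
ft_force: [-0.2, 1.3, 0.4]
opening: 0.0398
time: 11.75
ee_pos: [0.4309, -0.1743, 0.1605]
orientation: [-3.141, -0.002, -0.594]
ft_force: [-0.3, 0.1, 0.1]
opening: 0.0395
top 0 pred knob [247.6 119.4] mid [247.7 120.8]
top 0.1 pred knob [242.7 116.6] mid [243.  118.1]
[244 115   6   8] 37 [246.         118.72972973]
side 0 pred knob [197.2 214.6] mid [198. 219.]
side 0.1 pred knob [195.  218.4] mid [195.7 222.9]
[193 217   8  11] 61 [196.90163934 222.31147541]
```

Blob positions put the keeper between about 0 and 0.05 rad, which doesn't settle it. I'll measure the bar's direction by differencing the top frames taken before and after shutting.

```bash
python3 - <<'E'
from fit import *
p=(.569,-.2305,np.radians(56.6))
A=cv2.imread('pics/t4_full_raw.png').astype(int); B=cv2.imread('pics/t5_full_raw.png').astype(int)
H=proj('top',tw(p,(-.002,.06,.05)))[0]; K=proj('top',tw(p,(-.002,-.06,.05)))[0]; print(H,K)
reg=np.zeros(A.shape[:2],np.uint8); 
cv2.fillPoly(reg,[np.array([proj('top',tw(p,(x,y,.05)))[0] for x,y in((-.03,.04),(.03,.04),(.03,-.035),(-.03,-.035))],int)],1)
D=np.abs(B-A).sum(2); m=(D>60)&(reg>0); sat=B.max(2)-B.min(2)
for lo in(110,130,150):
    mm=m&(B.min(2)>lo)&(sat<30); ys,xs=np.nonzero(mm)
    if len(xs)<20: print(lo,len(xs)); continue
    w=np.array([ray('top',(x,y),.05)[:2] for x,y in zip(xs,ys)])
    d=w-[p[0],p[1]]; c,s=np.cos(p[2]),np.sin(p[2]); t=np.c_[c*d[:,0]+s*d[:,1],-s*d[:,0]+c*d[:,1]]
    # x of bar centre per y bin
    b=[(y,np.median(t[abs(t[:,1]-y)<.004,0]),np.ptp(t[abs(t[:,1]-y)<.004,0])) for y in np.arange(-.03,.04,.01) if (abs(t[:,1]-y)<.004).sum()>3]
    b=np.array(b); k=np.polyfit(b[:,0],b[:,1],1); print(lo,len(xs),'slope->angle',-k[0],'x at y=0',k[1]); print((b*1000).round(1).tolist())
E
```

```text
[218.77309592 167.76368374] [247.99055518 122.85345495]
110 247 slope->angle -0.006589413961159851 x at y=0 0.004176553186281533
[[-30.0, 5.6, 35.6], [-20.0, 3.8, 34.4], [-10.0, 3.3, 11.8], [0.0, 2.8, 47.3], [10.0, 3.2, 21.2], [20.0, 3.3, 33.0], [30.0, 9.4, 33.1], [40.0, 2.3, 14.3]]
130 208 slope->angle 0.005368778475304889 x at y=0 0.0032642519653909986
[[-30.0, 4.0, 31.9], [-20.0, 3.2, 13.8], [-10.0, 3.3, 11.8], [0.0, 2.5, 36.8], [10.0, 2.9, 11.2], [20.0, 2.4, 11.2], [30.0, 5.6, 31.1], [40.0, 2.0, 13.1]]
150 181 slope->angle 0.022036937727397853 x at y=0 0.0029545065216842214
[[-30.0, 3.7, 30.0], [-20.0, 3.5, 11.9], [-10.0, 3.0, 10.6], [0.0, 2.8, 10.0], [10.0, 2.9, 11.2], [20.0, 2.4, 11.2], [30.0, 2.5, 26.2], [40.0, 2.0, 10.0]]
```

View pics/m5.png

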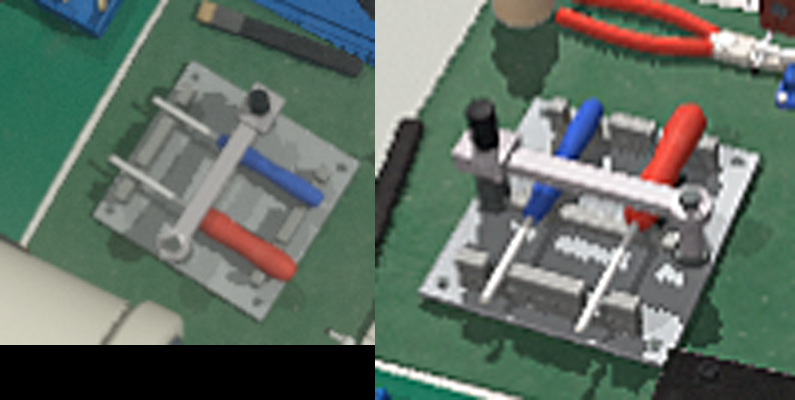

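Both panels show the bar across both drivers, square to the lanes, with the knob over the catch post ((258, 100) left, (483, 120) right). Both drivers lie in their slots, blades the same way. The bar's direction measures about 0.01–0.02 rad, within the measurement noise of shut and below the 0.04 unlatched range. The hard stop at 21 N agrees, so I'll hand in.

```bash
python3 -c "
from cell import env
s=env.observe(); print(s['time'],s['ft_force'].round(1) if hasattr(s['ft_force'],'round') else s['ft_force']); print(env.sign_off())"
```

```text
11.85 [-0.1 -0.1  0.1]
the job is handed in; nothing more can be done
None
```

I laid the large screwdriver in the free lane, blade the same way as the small one, and released it. I then swung the keeper shut until it met a hard stop, and handed the job in at 11.85 s.

**Drivers:** the last pictures show both drivers in their slots, with the small one still in its lane. The robot was touching nothing.

**Flux bottle and spool:** I didn't go near either. The bottle's base looks the same in the last side picture. The spool was outside that crop, so I didn't re-check it.

**Keeper latch:** I'm confident it is latched, but I didn't see or hear the click directly.
- **Force:** it would not move under 21 N at the knob, while the ball needs only about 6 N.
- **Bar direction:** the top camera measured about 0.01–0.02 rad (−0.007 to +0.022, depending on the brightness threshold). That is below the 0.04 where it would still rest on the ball.
- **Knob position:** the knob in the images was less certain, reading roughly 0–0.06 rad.

**Disagreements:** the two cameras differed by about 2 mm and 1° on the tray's pose. The top view also put the bar about 4–5 mm towards the tray's +x, which I took as calibration error.

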